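# Tip the crates and dispatch the stamped one

## Robot

A 7-joint arm with a two-finger parallel gripper is mounted at the origin on the work surface. World frame = base frame: x ahead of the robot, y to its left, z up, the work surface at z = 0. Lengths are in m, angles in rad, forces in N, time in s.
With the tool pointing down it reaches from about 0.425 to 0.925 m from the base axis. Payload 6.8 kg.
Tool frame: the origin (TCP) lies on the centre line of the jaws, within the pads' length; the fingertips stand 17 mm ahead of it and the grasp point (between the pads) lies 2 mm behind it; z points along the fingers, x is the direction in which the jaws open and shut, and the axes are right-handed (so a half turn about z gives the same grasp; the last joint's range is limited). The gripper opens to 85 mm and grips with 20 to 120 N. Pads are 22 mm wide; open, the fingers measure 114 mm over their backs; the gripper's body (76 mm by 85 mm) begins 54 mm behind the grasp point. The pads swing forward as they close: fully open they stand 13 mm farther back than shut.
Start: joints at [1.021, 0.477, 0.022, 1.555, -0.011, 1.109, -0.083], TCP at [0.289, -0.61, 0.248] pointing down, gripper open.
Joint ranges: [-2.96, 2.96], [-0.34, 2.1], [-1.41, 1.46], [0.24, 2.44], [-1.37, 4.51], [0.17, 1.92], [-2.96, 2.96]. Speed limits (rad/s): [2.39, 2.39, 3.14, 3.14, 3.14, 3.14, 3.14].

## Interface

Orientations are given as a rotation vector (axis times angle).
In Python, from bench import r gives the robot as it stands.
- The arm moves only by the tool arm_command, never from a script. Its argument "increments" is a list of rows, each a list of 3 entries, a list of its own where there are three numbers: the shift along the world's x, y, z in m, then the turn, a rotation vector about the world's x, y, z in rad, then the opening in per cent of the stroke, from 0 (shut) to 100 (fully open). A call has 1 to 10 rows; each row is the pose to reach, as a shift and turn from the pose commanded when the call began; what a row does not reach only later rows make up. A row lasts 1/10 s, in which the tool goes at most 50 mm and 8.59 degrees, less where a joint would pass 70% of its speed; a pose out of reach is approached as far as the arm can. A call with a gripper value outside its range is refused whole. The fingers move at their own pace and stop on an object; "newtons" is the grip in N (left out, the last holds). Time passes only in rows, so rows that repeat a pose let the fingers close. It gives the time, the measured TCP pose, the force and the opening at its end, in the units of the state.
- r.get_obs(): the state, without advancing time (a new reading comes with each control period).
- r.grab_frame(name): name is "side" or "top" or "wrist"; returns the picture (384x512x3 uint8, blue, green, red); there is no depth.
- r.camera_model(name): a dict with "camera_matrix" (3x3 intrinsics, pixels), "camera_from_world" (4x4, takes a point from world to camera coordinates). Camera axes: x right, y down, z forward; pixel columns grow to the right and rows downward; lengths in m; the calibration is good to about 2 mm. A picture is of the moment at which its call begins: read the wrist's pose just before it. camera_model takes no time and is no camera call; for the wrist camera it gives the pose at the moment of the call.
- r.hand_in(): hands the job in, once; it reports no verdict.
The state is a dict: "clock": time; "joints": joint angles; "qvel": joint speeds; "tau": joint torques, N m; "tcp_pos": TCP position; "orientation": TCP orientation; "contact_force": force on the tool from outside, world axes, zero at the start; "moment": the same for the moment, N m; "grip_width": finger opening in m.
Only numpy, scipy, OpenCV 4.12 (cv2) and the standard library are available. Lean on these libraries where they do the work, as an engineer would, in place of code of your own. Each camera call takes 0.05 s, during which the arm holds its last target. There are 200 camera calls.

## Task

One of the two blue parts crates has a yellow stamp on its underside. Without gripping or lifting anything, first tip both crates over towards the robot base, so that each lies on the side that faced the robot and shows its underside to the far side of the table; then push the stamped one, still lying, sideways until it is wholly between the two green lines of the dispatch lane. Leave the unstamped crate lying off the lane, and leave everything else on the bench as it stands.

Things in the scene. Friction and masses are not known exactly. Their poses are not given: they have to be found in the camera images.
- crate_a: Blue empty open-topped crate, 70 deep (x), 120 wide (y), 120 tall (z), walls 5, 0.25-0.5 kg; origin: centre of underside; z to its mouth; -x wall faces the robot (yaw to 0.35 rad). Pushed to own -x in the top 25 of its +x wall it rolls over its near edge (lower down it slides); past 40 degrees it falls onto its -x wall, then 70 high, mouth to the robot. The stamped one: yellow disc 60 across, black centre, mid-underside; else both look alike.
- crate_b: Blue empty open-topped crate, 70 deep (x), 120 wide (y), 120 tall (z), walls 5, 0.25-0.5 kg; origin: centre of underside; z to its mouth; -x wall faces the robot (yaw to 0.35 rad). Pushed to own -x in the top 25 of its +x wall it rolls over its near edge (lower down it slides); past 40 degrees it falls onto its -x wall, then 70 high, mouth to the robot. The one without the stamp; stands on the other side of the lane.
- crate_a_mid (a point): Middle of crate_a, 60 along its own z from its origin; 35 above the table when it lies tipped.
- crate_b_mid (a point): Middle of crate_b, 60 along its own z from its origin; 35 above the table when it lies tipped.
- a_corner0 (a point): Corner of crate_a's own -x wall (the wall it lies on once tipped), at own x -35, y -60, z 0.
- a_corner1 (a point): Corner of crate_a's own -x wall (the wall it lies on once tipped), at own x -35, y 60, z 0.
- a_corner2 (a point): Corner of crate_a's own -x wall (the wall it lies on once tipped), at own x -35, y -60, z 120.
- a_corner3 (a point): Corner of crate_a's own -x wall (the wall it lies on once tipped), at own x -35, y 60, z 120.
- lane: Dispatch lane painted on the table between the crates: grey band with green arrows between two green lines, 180 wide over the lines' outer edges (own y), 560 long (own x). Origin at its centre, x axis along it away from the robot. Paint only, no step.
- reducer: Leave alone: turned aluminium reducer bowl, 104 wide, 75 tall, standing on the far part of the lane; origin at the centre of its underside.
- marker: Leave alone: orange paint marker lying lengthwise on the far part of the lane beside the reducer, 120 long, 18 thick; origin under its middle, x axis along it.
- flanges: Leave alone: stack of six aluminium flanges, one piece, 60 across and 96 tall; origin at the centre of its underside.
- drum: Leave alone: open steel pipe section standing on end, 80 across and 70 tall; origin at the centre of its underside.
- brush: Leave alone: brush with a wooden handle lying flat beyond the right-hand crate; origin under its middle.
- hammer: Leave alone: hammer lying flat beyond the left-hand crate; origin under its middle.
- bottle: Leave alone: white spray-fluid bottle with red cap, 60 across and 170 tall, at the right; origin at the centre of its underside.
Not all that is in view belongs to the job. What is shaped like the crate_a but pink is not meant.

How it is judged:
On the way, in this order (a step that is already met when the one before it is completed fails the run):
1. one crate has been tipped over towards the robot (((angle between crate_a's own x axis and vertical below 0.25 rad and height (world z) of crate_a_mid below 0.05 m) or (angle between crate_b's own x axis and vertical below 0.25 rad and height (world z) of crate_b_mid below 0.05 m))), for 0.2 s.
2. both crates lie tipped over towards the robot, still off the lane (angle between each of crate_a, crate_b's own x axis and vertical below 0.25 rad and height (world z) of each of crate_a_mid, crate_b_mid below 0.05 m and (y of crate_a_mid in the frame of lane above 0.13 m or y of crate_a_mid in the frame of lane below -0.13 m) and (y of crate_b_mid in the frame of lane above 0.13 m or y of crate_b_mid in the frame of lane below -0.13 m)), for 0.2 s.
At the end, for the whole second after the job is handed in: Both crates lie at rest on the wall that faced the robot (within 0.25 rad); all of the stamped crate is between the outer edges of the lane's green lines (5 mm grace) and along its length; the middle of the unstamped crate is more than 130 mm from the lane's centre line (angle between each of crate_a, crate_b's own x axis and vertical below 0.25 rad and height (world z) of each of crate_a_mid, crate_b_mid below 0.05 m and y of a_corner0 in the frame of lane between -0.095 and 0.095 m and x of a_corner0 in the frame of lane between -0.28 and 0.28 m and y of a_corner1 in the frame of lane between -0.095 and 0.095 m and x of a_corner1 in the frame of lane between -0.28 and 0.28 m and y of a_corner2 in the frame of lane between -0.095 and 0.095 m and x of a_corner2 in the frame of lane between -0.28 and 0.28 m and y of a_corner3 in the frame of lane between -0.095 and 0.095 m and x of a_corner3 in the frame of lane between -0.28 and 0.28 m and (y of crate_b_mid in the frame of lane above 0.13 m or y of crate_b_mid in the frame of lane below -0.13 m) and linear speed of each of crate_a, crate_b below 0.02 m/s and angular speed of each of crate_a, crate_b below 0.15 rad/s); the robot touches nothing.
It fails at once if a crate is lifted off the table ((height (world z) of crate_a_mid above 0.095 m or (angle between crate_a's own z axis and vertical below 0.2 rad and height (world z) of crate_a_mid above 0.078 m) or (angle between crate_a's own x axis and vertical below 0.25 rad and height (world z) of crate_a_mid above 0.058 m)) or (height (world z) of crate_b_mid above 0.095 m or (angle between crate_b's own z axis and vertical below 0.2 rad and height (world z) of crate_b_mid above 0.078 m) or (angle between crate_b's own x axis and vertical below 0.25 rad and height (world z) of crate_b_mid above 0.058 m))).
It fails at once if the unstamped crate is pushed onto the lane (y of crate_b_mid in the frame of lane between -0.1 and 0.1 m).
It fails at once if something else on the bench is moved by more than 30 mm or knocked over (distance of any of reducer, marker, flanges, drum, brush, hammer, bottle from where it was at the start of the episode above 0.03 m or angle between any of reducer, flanges, drum, bottle's own z axis and vertical above 0.5 rad).
It also fails if it takes over 64 s, if anything falls off the work surface, if the arm or the gripper's body presses on something with over 40 N, if the wrist force passes 120 N, or if a joint passes its speed limit or range.

## Working session

There is one attempt and no reset: what is moved stays moved. The work goes in short steps, Python scripts to look and compute and a tool call to move; the robot and the scene stay as the last step left them, time stands still between calls to the robot, and variables do not carry over. Pictures are saved under pics/ and viewed, about 8 in all and at most 12, crops included, and the job is handed in when it is done.

Besides the shell and the picture viewer there is one more tool, called after "Request:" in YAML: its name, and indented under it one key for each argument. arm_command: Moves the arm, as the interface text tells. Its arguments: {"type":"object","properties":{"increments":{"type":"array","items":{"type":"array"}},"newtons":{"type":"number"}},"required":["increments"]}

```bash
mkdir -p pics; cat > h.py <<'E'
import numpy as np, cv2
from bench import r
def ray(name,uv,z):
    m=r.camera_model(name);K=np.array(m["camera_matrix"]);T=np.array(m["camera_from_world"])
    R=T[:3,:3];c=-R.T@T[:3,3];uv=np.atleast_2d(np.array(uv,float))
    d=(np.linalg.inv(K)@np.c_[uv,np.ones(len(uv))].T).T@R
    return c+d*((z-c[2])/d[:,2])[:,None]
def proj(name,P):
    m=r.camera_model(name);K=np.array(m["camera_matrix"]);T=np.array(m["camera_from_world"])
    p=np.atleast_2d(P)@T[:3,:3].T+T[:3,3];p=p@K.T
    return p[:,:2]/p[:,2:]
E
python3 - <<'E'
from h import *
a=r.grab_frame("top");b=r.grab_frame("side")
cv2.imwrite("pics/top0.png",a);cv2.imwrite("pics/side0.png",b)
cv2.imwrite("pics/both0.png",cv2.resize(np.vstack([a,b]),None,fx=.78,fy=.78))
for n in("top","side"):
    m=r.camera_model(n);T=np.array(m["camera_from_world"]);print(n,-T[:3,:3].T@T[:3,3],T[:3,:3].round(2).tolist())
print(r.get_obs())
E
```

```text
top [0.42949562 0.01066713 1.89173699] [[-0.03, -1.0, 0.01], [-1.0, 0.03, -0.09], [0.09, -0.01, -1.0]]
side [-0.13013653  0.73202772  1.20302044] [[-0.73, -0.68, -0.01], [-0.5, 0.55, -0.67], [0.46, -0.48, -0.74]]
{'clock': 0.1, 'joints': array([ 1.0208885 ,  0.47774226,  0.02235493,  1.55636643, -0.01149612,
        1.10931607, -0.0830936 ]), 'qvel': array([ 0.00125769, -0.00277444, -0.00054895, -0.0027256 , -0.00051923,
        0.00118816,  0.0004644 ]), 'tau': array([ 4.17758900e-03, -5.97759247e+01,  1.61330581e+00, -2.81955940e+01,
        1.27351354e-02,  5.02491122e-03, -2.87786179e-06]), 'tcp_pos': array([ 0.28837323, -0.6097247 ,  0.24740067]), 'orientation': array([-2.65354547e+00,  1.68026763e+00,  2.36619244e-03]), 'contact_force': array([-0.06223835,  0.34268867,  0.14658934]), 'moment': array([-0.01881424, -0.00364116,  0.03601823]), 'grip_width': 0.08529822349285739}
```

View pics/top0.png

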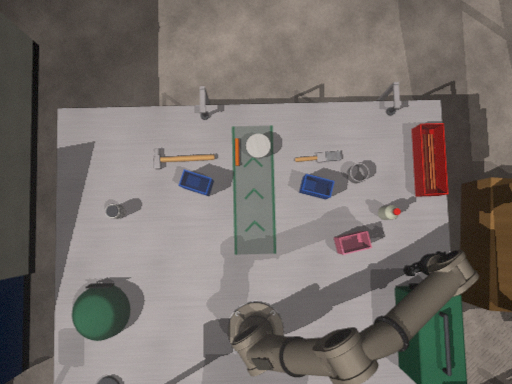

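View pics/side0.png

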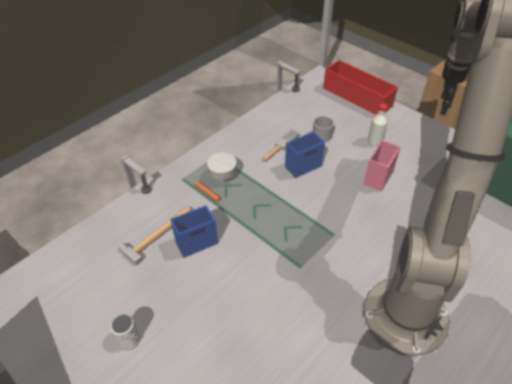

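Candidates for the crates in the top view: blue left (196,183) and blue right (317,187). The pink one at (352,243) and the red tray at (430,158) are decoys. I choose the two blue ones and check them in a close crop.

```bash
python3 - <<'E'
from h import *
a=cv2.imread("pics/top0.png");hsv=cv2.cvtColor(a,cv2.COLOR_BGR2HSV)
m=cv2.inRange(hsv,(108,110,40),(125,255,255));m[:,:100]=0
out=cv2.resize(a[120:260,90:410],None,fx=2.5,fy=2.5,interpolation=cv2.INTER_CUBIC)
for c in cv2.findContours(m,0,2)[0]:
    if cv2.contourArea(c)<100: continue
    q=cv2.minAreaRect(c);box=cv2.boxPoints(q);p=ray("top",box,.12)
    print("blue",q,"\n",p.round(3).tolist(),p.mean(0).round(3))
    cv2.polylines(out,[((box-[90,120])*2.5+1).astype(int)],1,(0,255,255),1)
g=cv2.inRange(hsv,(65,70,40),(95,255,160));g[:120]=0;g[260:]=0;g[:,:225]=0;g[:,285:]=0
ys,xs=np.nonzero(g);q=cv2.minAreaRect(np.c_[xs,ys].astype(np.float32));p=ray("top",cv2.boxPoints(q),0)
print("lane",q,p.round(3).tolist(),p.mean(0))
for n,uv,z in(("reducer",(258,146),.075),("marker",(237,151),.01),("flange",(113,210),.09),("drum",(358,172),.07),("bottle",(390,212),.1),("brush ends",(295,160),.01),("b2",(342,156),.02),("hammerL",(157,158),.02),("hR",(214,157),.02),("pink",(352,243),.12)): print(n,ray("top",uv,z).round(3)[0])
cv2.imwrite("pics/crop0.png",out)
E
```

```text
blue ((316.676513671875, 186.2941131591797), (31.044557571411133, 19.645383834838867), 14.03624439239502) 
 [[0.569, -0.193, 0.12], [0.647, -0.215, 0.12], [0.613, -0.337, 0.12], [0.535, -0.314, 0.12]] [ 0.591 -0.265  0.12 ]
blue ((195.1027069091797, 181.91622924804688), (29.84971809387207, 17.8657169342041), 17.10272979736328) 
 [[0.606, 0.299, 0.12], [0.675, 0.277, 0.12], [0.636, 0.161, 0.12], [0.567, 0.184, 0.12]] [0.621 0.23  0.12 ]
lane ((253.4868927001953, 189.5138702392578), (126.08909606933594, 40.33662033081055), 88.45184326171875) [[0.873, 0.081, 0.0], [0.874, -0.096, 0.0], [0.323, -0.095, 0.0], [0.323, 0.078, 0.0]] [ 0.59802019 -0.00798043  0.        ]
reducer [ 0.772 -0.031  0.075]
marker [0.764 0.06  0.01 ]
flange [0.517 0.573 0.09 ]
drum [ 0.651 -0.449  0.07 ]
bottle [ 0.479 -0.566  0.1  ]
brush ends [ 0.718 -0.192  0.01 ]
b2 [ 0.729 -0.395  0.02 ]
hammerL [0.74  0.406 0.02 ]
hR [0.738 0.159 0.02 ]
pink [ 0.357 -0.399  0.12 ]
```

View pics/crop0.png

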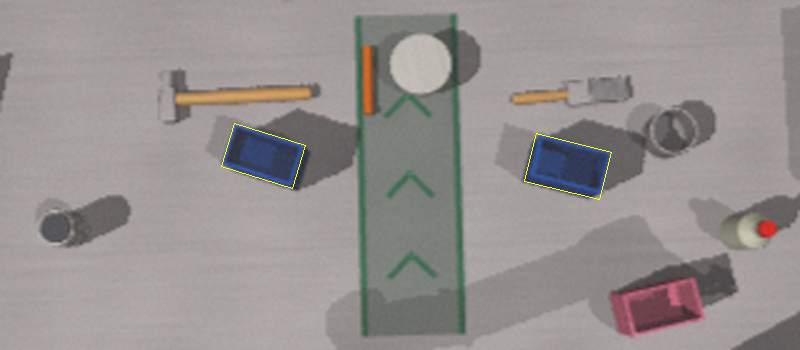

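Both blue crates are confirmed, at about (0.621, 0.230) with yaw −0.30 and (0.596, −0.267) with yaw −0.27. I go behind the right crate, with the jaws along its far wall.

Request:
arm_command:
  increments:
    - [[0.2,0.15,0.05],[0,0,-0.4],60]
    - [[0.41,0.315,0.05],[0,0,-0.7],60]
    - [[0.41,0.315,0.05],[0,0,-0.7],60]
    - [[0.41,0.315,0.05],[0,0,-0.7],60]
    - [[0.41,0.315,0.05],[0,0,-0.7],60]
    - [[0.41,0.315,0.05],[0,0,-0.7],60]
    - [[0.41,0.315,0.05],[0,0,-0.7],60]
    - [[0.41,0.315,0.05],[0,0,-0.7],60]
    - [[0.41,0.315,0.05],[0,0,-0.7],60]
    - [[0.41,0.315,0.05],[0,0,-0.7],60]

```text
clock: 1.1
tcp_pos: [0.6842, -0.3056, 0.2963]
orientation: [1.917, -2.489, -0.001]
contact_force: [0.7, -0.7, 0.1]
grip_width: 0.0513
```

Request:
arm_command:
  increments:
    - [[0,0,0],[0,0,0],60]

```text
clock: 1.2
tcp_pos: [0.6893, -0.2974, 0.2955]
orientation: [-1.929, 2.473, 0.005]
contact_force: [0.8, -0.4, -0.5]
grip_width: 0.0512
```

```bash
python3 - <<'E'
from h import *
o=r.get_obs();print(o["clock"],o["tcp_pos"],o["orientation"],o["grip_width"])
T=np.array(r.camera_model("wrist")["camera_from_world"]);print(-T[:3,:3].T@T[:3,3],T[2,:3])
a=r.grab_frame("wrist");cv2.imwrite("pics/w1.png",a)
E
```

```text
1.2 [ 0.68932456 -0.29740572  0.2954841 ] [-1.92861104  2.47278895  0.00476254] 0.05115316703281058
[ 0.76731589 -0.31709297  0.42235973] [-0.30271586  0.08288388 -0.94947005]
```

View pics/w1.png

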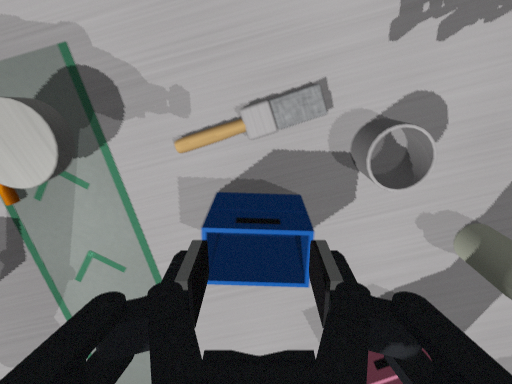

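The wrist camera looks back towards the base and sees the right crate's far wall. The rim's far edge runs (203,230)–(313,230) and is well aligned with the jaws.

```bash
python3 - <<'E'
from h import *
p=ray("wrist",[(203,230),(313,230),(311,286),(208,284)],.12);print(p.round(3).tolist(),p.mean(0))
d=p[0]-p[1];print(np.arctan2(-d[0],d[1]),np.linalg.norm(d),(p[0]+p[1])/2)
print(r.get_obs()["tcp_pos"])
E
```

```text
[[0.639, -0.227, 0.12], [0.61, -0.341, 0.12], [0.542, -0.325, 0.12], [0.574, -0.212, 0.12]] [ 0.59148611 -0.27624772  0.12      ]
-0.2493146863285415 0.11710259900774356 [ 0.62491991 -0.28392254  0.12      ]
[ 0.68621953 -0.30172348  0.2953037 ]
```

Request:
arm_command:
  increments:
    - [[0,0,-0.05],[0,0,0],60]
    - [[0,0,-0.1],[0,0,0],60]
    - [[0,0,-0.15],[0,0,0],60]
    - [[0,0,-0.178],[0,0,0],60]
    - [[0,0,-0.178],[0,0,0],60]
    - [[0,0,-0.178],[0,0,0],60]

```text
clock: 1.85
tcp_pos: [0.6825, -0.3084, 0.1191]
orientation: [1.915, -2.49, 0.0]
contact_force: [0.2, -0.5, 2.4]
grip_width: 0.0513
```

Request:
arm_command:
  increments:
    - [[-0.015,0.004,0],[0,0,0],60]
    - [[-0.029,0.007,0],[0,0,0],60]
    - [[-0.039,0.01,0],[0,0,0],60]
    - [[-0.048,0.012,0],[0,0,0],60]
    - [[-0.058,0.015,0],[0,0,0],60]
    - [[-0.068,0.017,0],[0,0,0],60]
    - [[-0.078,0.02,0],[0,0,0],60]

```text
clock: 2.55
tcp_pos: [0.6047, -0.2872, 0.1192]
orientation: [-1.917, 2.489, -0.002]
contact_force: [0.0, -1.0, 1.9]
grip_width: 0.051
```

```bash
python3 - <<'E'
from h import *
a=r.grab_frame("wrist");b=r.grab_frame("side")
cv2.imwrite("pics/w2.png",np.hstack([cv2.resize(a,(400,300)),cv2.resize(b[90:240,200:400],(400,300))]))
E
```

```text
(no output)
```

View pics/w2.png

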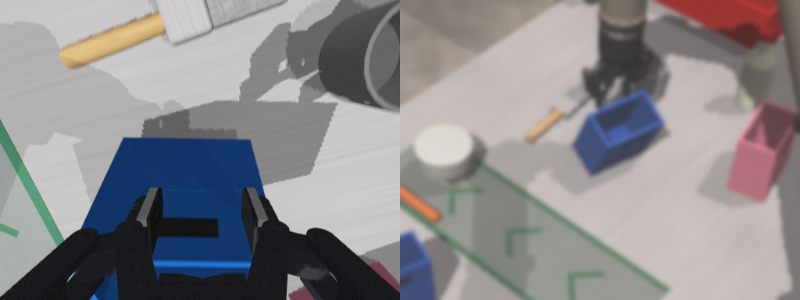

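The right crate is tilting cleanly, with both fingers on the far wall. I continue.

Request:
arm_command:
  increments:
    - [[-0.01,0.002,0],[0,0,0],60]
    - [[-0.02,0.005,0],[0,0,0],60]
    - [[-0.03,0.007,0],[0,0,0],60]
    - [[-0.04,0.01,0],[0,0,0],60]
    - [[-0.05,0.012,0],[0,0,0],60]
    - [[-0.06,0.015,0],[0,0,0],60]
    - [[-0.06,0.015,0],[0,0,0],60]
    - [[-0.06,0.015,0],[0,0,0],60]

```text
clock: 3.45
tcp_pos: [0.5451, -0.2722, 0.1188]
orientation: [-1.917, 2.489, -0.001]
contact_force: [-0.3, -1.3, -0.8]
grip_width: 0.0512
```

Request:
arm_command:
  increments:
    - [[0.05,-0.01,0.02],[0,0,0],60]
    - [[0.09,-0.02,0.06],[0,0,0],60]
    - [[0.13,-0.03,0.1],[0,0,0],60]
    - [[0.15,-0.035,0.14],[0,0,0],60]
    - [[0.15,-0.035,0.178],[0,0,0],60]
    - [[0.15,-0.035,0.178],[0,0,0],60]

```text
clock: 4.05
tcp_pos: [0.6999, -0.3085, 0.3053]
orientation: [-1.913, 2.482, -0.019]
contact_force: [0.8, 0.2, 0.6]
grip_width: 0.0513
```

```bash
cat > stamp.py <<'E'
from h import *
a=r.grab_frame("wrist");cv2.imwrite("pics/ws.png",a);h=cv2.cvtColor(a,cv2.COLOR_BGR2HSV)
m=cv2.inRange(h,(108,120,50),(125,255,255));y=cv2.inRange(h,(22,120,100),(35,255,255))
ys,xs=np.nonzero(m);print("blue",len(xs),xs.min(),xs.max(),ys.min(),ys.max())
ys,xs=np.nonzero(y);print("yellow",len(xs),(xs.mean(),ys.mean()) if len(xs) else None)
print(r.get_obs()["clock"],r.get_obs()["tcp_pos"])
E
python3 stamp.py; cp pics/ws.png pics/w3.png
```

```text
blue 1316 205 294 246 343
yellow 2 (np.float64(2.5), np.float64(212.0))
4.1 [ 0.6979124  -0.30806281  0.30136551]
```

View pics/w3.png

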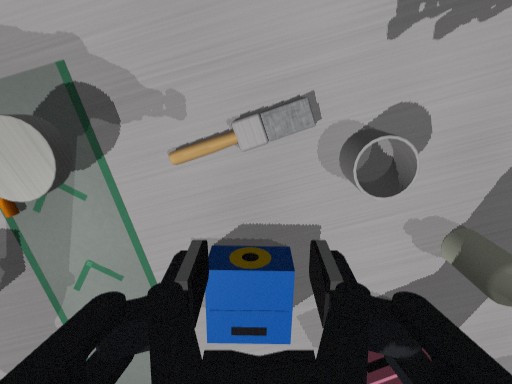

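The right crate lies tipped and has the stamp at (250,258), so it is the one to dispatch. Next is the left crate.

Request:
arm_command:
  increments:
    - [[0,0.05,0],[0,0,-0.02],60]
    - [[0.01,0.1,0],[0,0,-0.07],60]
    - [[0.01,0.15,0],[0,0,-0.07],60]
    - [[0.02,0.2,0],[0,0,-0.07],60]
    - [[0.02,0.25,0],[0,0,-0.07],60]
    - [[0.02,0.3,0],[0,0,-0.07],60]
    - [[0.02,0.35,0],[0,0,-0.07],60]
    - [[0.02,0.4,0],[0,0,-0.07],60]
    - [[0.02,0.45,0],[0,0,-0.07],60]
    - [[0.02,0.5,0],[0,0,-0.07],60]

```text
clock: 5.1
tcp_pos: [0.7143, 0.1928, 0.2953]
orientation: [1.828, -2.553, -0.001]
contact_force: [0.8, 0.2, -0.1]
grip_width: 0.0512
```

Request:
arm_command:
  increments:
    - [[0,0.007,0],[0,0,0],60]
    - [[0,0.007,0],[0,0,0],60]

```text
clock: 5.3
tcp_pos: [0.7138, 0.2014, 0.2948]
orientation: [1.834, -2.548, -0.003]
contact_force: [-0.6, -1.1, 0.4]
grip_width: 0.0513
```

```bash
python3 stamp.py; cp pics/ws.png pics/w4.png; python3 -c "
from h import *
print(r.get_obs()['orientation'])"
```

```text
blue 6012 202 314 190 283
yellow 0 None
5.35 [0.71457697 0.19802029 0.29526142]
[ 1.82912825e+00 -2.55171942e+00  9.89541774e-05]
```

View pics/w4.png

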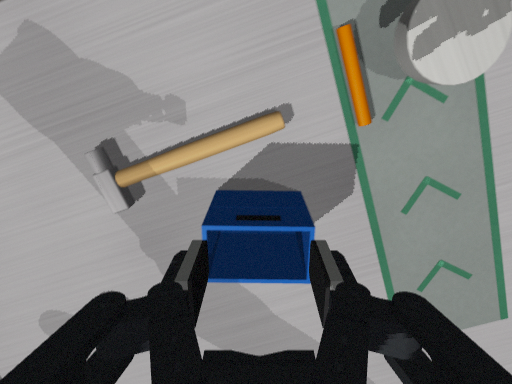

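The left crate sits the same way in the view, with its rim at (203,228)–(313,228). I use the same moves.

Request:
arm_command:
  increments:
    - [[0,0,-0.05],[0,0,0],60]
    - [[0,0,-0.1],[0,0,0],60]
    - [[0,0,-0.15],[0,0,0],60]
    - [[0,0,-0.177],[0,0,0],60]
    - [[0,0,-0.177],[0,0,0],60]
    - [[0,0,-0.177],[0,0,0],60]

```text
clock: 5.95
tcp_pos: [0.7159, 0.1955, 0.1202]
orientation: [1.825, -2.557, 0.002]
contact_force: [0.2, 0.2, 1.6]
grip_width: 0.0514
```

Request:
arm_command:
  increments:
    - [[-0.014,0.005,0],[0,0,0],60]
    - [[-0.028,0.01,0],[0,0,0],60]
    - [[-0.038,0.013,0],[0,0,0],60]
    - [[-0.047,0.016,0],[0,0,0],60]
    - [[-0.057,0.019,0],[0,0,0],60]
    - [[-0.066,0.022,0],[0,0,0],60]
    - [[-0.076,0.026,0],[0,0,0],60]

```text
clock: 6.65
tcp_pos: [0.6394, 0.2237, 0.1204]
orientation: [-1.826, 2.554, -0.002]
contact_force: [1.9, -1.0, 2.2]
grip_width: 0.0511
```

Request:
arm_command:
  increments:
    - [[-0.01,0.003,0],[0,0,0],60]
    - [[-0.02,0.006,0],[0,0,0],60]
    - [[-0.03,0.01,0],[0,0,0],60]
    - [[-0.04,0.013,0],[0,0,0],60]
    - [[-0.05,0.017,0],[0,0,0],60]
    - [[-0.06,0.02,0],[0,0,0],60]
    - [[-0.06,0.02,0],[0,0,0],60]
    - [[-0.06,0.02,0],[0,0,0],60]

```text
clock: 7.45
tcp_pos: [0.579, 0.244, 0.1197]
orientation: [-1.829, 2.554, -0.0]
contact_force: [-0.9, -0.9, 0.2]
grip_width: 0.0509
```

Request:
arm_command:
  increments:
    - [[0.05,-0.017,0.02],[0,0,0],60]
    - [[0.09,-0.03,0.06],[0,0,0],60]
    - [[0.12,-0.04,0.1],[0,0,0],60]
    - [[0.14,-0.045,0.14],[0,0,0],60]
    - [[0.14,-0.045,0.178],[0,0,0],60]
    - [[0.14,-0.045,0.178],[0,0,0],60]

```text
clock: 8.05
tcp_pos: [0.7239, 0.1979, 0.3061]
orientation: [-1.817, 2.547, -0.008]
contact_force: [0.3, 0.8, 0.8]
grip_width: 0.0508
```

```bash
python3 stamp.py; cp pics/ws.png pics/w5.png; python3 - <<'E'
from h import *
a=r.grab_frame("top");cv2.imwrite("pics/top5.png",a)
w=cv2.imread("pics/w5.png")
cv2.imwrite("pics/c5.png",np.hstack([cv2.resize(w,(400,300)),cv2.resize(a[130:280,150:350],(400,300),interpolation=cv2.INTER_CUBIC)]))
E
```

```text
blue 2499 215 304 244 341
yellow 0 None
8.1 [0.72192649 0.19824162 0.30216984]
```

View pics/c5.png

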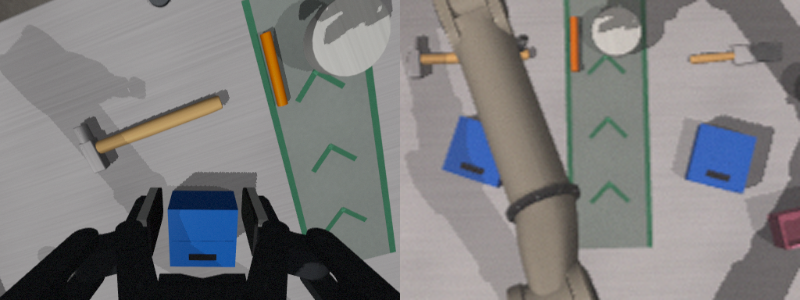

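Both crates lie tipped, and the left one shows no stamp. I measure the stamped crate from the top view.

```bash
cat > meas.py <<'E'
from h import *
import sys
a=cv2.imread(sys.argv[1]);h=cv2.cvtColor(a,cv2.COLOR_BGR2HSV)
m=cv2.inRange(h,(105,110,110),(125,255,255));m[:,:150]=0;m[280:]=0
for c in cv2.findContours(m,0,2)[0]:
    if cv2.contourArea(c)<150: continue
    b=cv2.boxPoints(cv2.minAreaRect(c));p=ray("top",b,.07);print(p.round(3)[:,:2].tolist(),p.mean(0).round(3))
    e=p[1]-p[0];e2=p[2]-p[1];print(np.linalg.norm(e),np.linalg.norm(e2),np.arctan2(e[1],e[0]))
E
python3 meas.py pics/top5.png
```

```text
[[0.46, -0.166], [0.577, -0.2], [0.544, -0.318], [0.427, -0.284]] [ 0.502 -0.242  0.07 ]
0.12194312841519796 0.1227117885488465 -0.2786860672458209
[[0.494, 0.337], [0.605, 0.299], [0.564, 0.187], [0.454, 0.226]] [0.53  0.262 0.07 ]
0.11705529167223185 0.11931035379787135 -0.33263593596747826
```

Request:
arm_command:
  increments:
    - [[-0.02,-0.045,0],[0,0,0.15],60]
    - [[-0.04,-0.09,0],[0,0,0.3],60]
    - [[-0.06,-0.135,0],[0,0,0.45],60]
    - [[-0.08,-0.18,0],[0,0,0.6],60]
    - [[-0.1,-0.225,0],[0,0,0.75],60]
    - [[-0.12,-0.27,0],[0,0,0.89],60]
    - [[-0.14,-0.315,0],[0,0,1.03],60]
    - [[-0.16,-0.36,0],[0,0,1.17],60]
    - [[-0.18,-0.405,0],[0,0,1.31],60]
    - [[-0.2,-0.45,0],[0,0,1.45],60]

```text
clock: 9.15
tcp_pos: [0.5184, -0.2495, 0.296]
orientation: [-3.062, 0.702, 0.004]
contact_force: [0.8, -0.4, 0.4]
grip_width: 0.0511
```

Request:
arm_command:
  increments:
    - [[-0.02,-0.045,0],[0,0,0.12],60]
    - [[-0.035,-0.08,0],[0,0,0.18],60]
    - [[-0.042,-0.105,0],[0,0,0.18],60]
    - [[-0.042,-0.105,0],[0,0,0.18],60]

```text
clock: 9.55
tcp_pos: [0.4749, -0.3575, 0.2958]
orientation: [3.109, -0.444, -0.005]
contact_force: [-0.5, 0.4, -0.6]
grip_width: 0.0513
```

```bash
python3 - <<'E'
from h import *
o=r.get_obs();p=o["tcp_pos"];R=cv2.Rodrigues(o["orientation"])[0]
print(o["clock"],p,"x axis angle",np.arctan2(R[1,0],R[0,0]),o["joints"].round(2))
E
```

```text
9.55 [ 0.47493987 -0.35753798  0.29577656] x axis angle -0.2839745589881199 [ 0.62  0.31 -0.1   1.69  0.03  1.14  0.23]
```

Request:
arm_command:
  increments:
    - [[0.005,0,-0.05],[0,0,0.015],60]
    - [[0.005,0,-0.1],[0,0,0.015],60]
    - [[0.005,0,-0.15],[0,0,0.015],60]
    - [[0.005,0,-0.2],[0,0,0.015],60]
    - [[0.005,0,-0.235],[0,0,0.015],60]
    - [[0.005,0,-0.245],[0,0,0.015],60]
    - [[0.005,0,-0.245],[0,0,0.015],60]

```text
clock: 10.25
tcp_pos: [0.4826, -0.3515, 0.0509]
orientation: [-3.113, 0.408, 0.006]
contact_force: [-0.1, -0.3, -0.0]
grip_width: 0.0511
```

Request:
arm_command:
  increments:
    - [[0.005,0.02,0],[0,0,0],60]
    - [[0.009,0.033,0],[0,0,0],60]
    - [[0.011,0.042,0],[0,0,0],60]
    - [[0.014,0.051,0],[0,0,0],60]
    - [[0.018,0.065,0],[0,0,0],60]
    - [[0.022,0.08,0],[0,0,0],60]
    - [[0.026,0.095,0],[0,0,0],60]
    - [[0.03,0.11,0],[0,0,0],60]
    - [[0.034,0.125,0],[0,0,0],60]
    - [[0.038,0.14,0],[0,0,0],60]

```text
clock: 11.25
tcp_pos: [0.5217, -0.2117, 0.0526]
orientation: [-3.115, 0.409, 0.0]
contact_force: [-0.7, -3.5, 2.3]
grip_width: 0.0511
```

Request:
arm_command:
  increments:
    - [[0.004,0.015,0],[0,0,0],60]
    - [[0.008,0.03,0],[0,0,0],60]
    - [[0.012,0.045,0],[0,0,0],60]
    - [[0.016,0.06,0],[0,0,0],60]
    - [[0.02,0.075,0],[0,0,0],60]
    - [[0.024,0.09,0],[0,0,0],60]
    - [[0.028,0.105,0],[0,0,0],60]
    - [[0.032,0.115,0],[0,0,0],60]
    - [[0.033,0.12,0],[0,0,0],60]
    - [[0.033,0.12,0],[0,0,0],60]

```text
clock: 12.25
tcp_pos: [0.5548, -0.0915, 0.0524]
orientation: [-3.114, 0.407, 0.0]
contact_force: [-1.2, -0.6, 0.5]
grip_width: 0.0514
```

```bash
python3 - <<'E'
from h import *
a=r.grab_frame("top");cv2.imwrite("pics/top6.png",a);b=r.grab_frame("side")
cv2.imwrite("pics/c6.png",np.hstack([cv2.resize(b[120:270,150:350],(400,300)),cv2.resize(a[130:280,150:350],(400,300),interpolation=cv2.INTER_CUBIC)]))
E
python3 meas.py pics/top6.png
```

```text
[[0.494, 0.34], [0.607, 0.301], [0.566, 0.188], [0.453, 0.227]] [0.53  0.264 0.07 ]
0.11968926476967326 0.12064851394024384 -0.332512923222061
[[0.517, 0.054], [0.635, 0.021], [0.603, -0.093], [0.486, -0.06]] [ 0.56 -0.02  0.07]
0.12209996488294558 0.11902255216845087 -0.26793677107497194
```

View pics/c6.png

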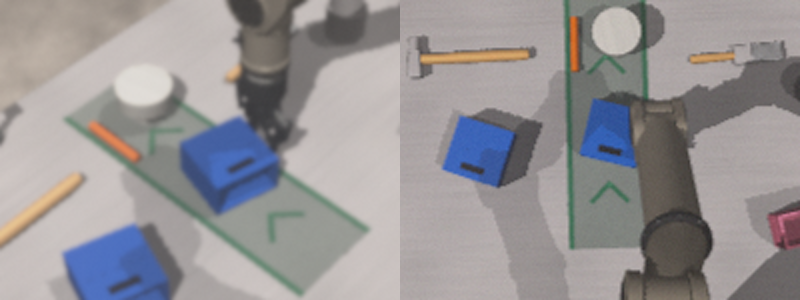

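The crate centre is at y ≈ −0.021 and the lane centre at −0.008, so it needs a 13 mm nudge. Then I back off.

Request:
arm_command:
  increments:
    - [[0.002,0.007,0],[0,0,0],60]
    - [[0.004,0.014,0],[0,0,0],60]
    - [[0.004,0.014,0],[0,0,0],60]
    - [[0.004,0.014,0],[0,0,0],60]

```text
clock: 12.75
tcp_pos: [0.5587, -0.0785, 0.0526]
orientation: [-3.114, 0.408, -0.0]
contact_force: [0.7, 0.3, -0.7]
grip_width: 0.0514
```

Request:
arm_command:
  increments:
    - [[-0.006,-0.025,0],[0,0,0],60]
    - [[-0.015,-0.06,0],[0,0,0],60]
    - [[-0.02,-0.075,0.04],[0,0,0],60]
    - [[-0.02,-0.1,0.09],[0,0,0],60]
    - [[-0.02,-0.14,0.14],[0,0,0],60]
    - [[-0.03,-0.18,0.18],[0,0,0],60]
    - [[-0.03,-0.23,0.2],[0,0,0],60]
    - [[-0.03,-0.28,0.2],[0,0,0],60]
    - [[-0.03,-0.32,0.2],[0,0,0],60]
    - [[-0.03,-0.32,0.2],[0,0,0],60]

```text
clock: 13.75
tcp_pos: [0.5263, -0.406, 0.2535]
orientation: [3.109, -0.42, 0.002]
contact_force: [-0.2, 0.1, 0.6]
grip_width: 0.0513
```

```bash
python3 - <<'E'
from h import *
a=r.grab_frame("top");cv2.imwrite("pics/top7.png",a)
cv2.imwrite("pics/c7.png",cv2.resize(a[110:290,140:420],None,fx=2.8,fy=2.8,interpolation=cv2.INTER_CUBIC))
print(r.get_obs()["clock"],r.get_obs()["tcp_pos"])
E
python3 meas.py pics/top7.png
```

```text
13.8 [ 0.52614994 -0.40629437  0.25295958]
[[0.494, 0.339], [0.607, 0.3], [0.566, 0.186], [0.453, 0.226]] [0.53  0.263 0.07 ]
0.119687485148824 0.12064512793584097 -0.33257477168886324
[[0.522, 0.068], [0.64, 0.036], [0.608, -0.081], [0.489, -0.048]] [ 0.565 -0.006  0.07 ]
0.12313678312689393 0.12108709005807944 -0.26721841309647565
```

View pics/c7.png

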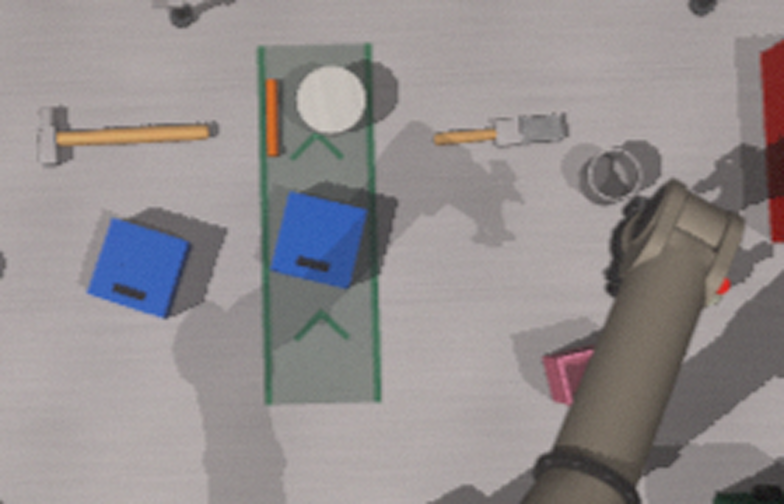

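```bash
python3 -c "
from bench import r
print(r.hand_in())"
```

```text
the job is handed in; nothing more can be done
None
```

I tipped both crates over towards the robot. The right one had the yellow stamp, so I pushed it sideways, still lying, onto the dispatch lane. I then backed the arm clear and handed in at about 13.8 s; no verdict was reported.

- **Stamped crate:** in the last top view its corners span y −0.081 to 0.068 m. The green lines' outer edges measure about −0.095 to 0.080 m, so it is inside with 12–14 mm to spare on each side. Its x span is 0.49–0.64 m, well within the lane's length.
- **Unstamped crate:** it lies at y ≈ 0.263 m, about 0.27 m from the lane's centre line.
- **Other items:** the reducer, marker, hammer, brush and drum look unmoved in the last picture. The arm hid most of the bottle, and the flanges were outside that crop, so I did not check those two at the end, though no arm move came near either.
- **Checks:** during the push the arm hid part of the stamped crate, so I worked out its position from the visible edge and the tool position, which agreed to within a few mm. No check failed.

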